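# Gauge the right optics post and stand it in the tray

### The arm

A 7-joint arm with a two-finger parallel gripper is mounted at the origin on the work surface. World frame = base frame: x ahead of the robot, y to its left, z up, the work surface at z = 0. Lengths are in m, angles in rad, forces in N, time in s.
With the tool pointing down it reaches from about 0.4 to 0.85 m from the base axis. Payload 10.4 kg.
Tool frame: the origin (TCP) lies midway between the tips of the shut fingers; the grasp point (between the pads) lies 19 mm behind it; z points along the fingers, y is the direction in which the jaws open and shut (so a half turn about z gives the same grasp; the last joint's range is limited). The gripper opens to 85 mm and grips with 20 to 120 N. Pads are 22 mm wide; open, the fingers measure 114 mm over their backs; the gripper's body (76 mm by 85 mm) begins 54 mm behind the grasp point. The pads swing forward as they close: fully open they stand 13 mm farther back than shut.
Start: joints at [-1.141, 0.332, -0.065, 1.46, 0.022, 1.35, -0.088], TCP at [0.273, 0.562, 0.231] pointing down, gripper open.
Joint ranges: [-2.6, 2.6], [-0.5, 2.12], [-1.47, 1.34], [0.16, 2.42], [-1.27, 4.41], [0.06, 2.06], [-2.6, 2.6]. Speed limits (rad/s): [2.22, 2.22, 2.79, 2.79, 3.14, 3.14, 3.14].

### API

Orientations are given as a unit quaternion [x, y, z, w].
In Python, from workcell import manip, viewer gives the robot as it stands.
- The arm moves only by the tool move_arm, never from a script. Its argument "deltas" is a list of rows, each a list of 7 numbers: the shift along the tool's x, y, z in m, then the turn, a rotation vector about the tool's x, y, z in degrees, then the opening, from -1 (shut) to 1 (fully open). In form: [[dx, dy, dz, wx, wy, wz, gripper], ...]. A call has 1 to 10 rows; each row shifts and turns the commanded pose from where the row before left it, along the tool's axes as they then stand; what a row does not reach is not made up. A row lasts 1/8 s, in which the tool goes at most 62.5 mm and 10.7 degrees, less where a joint would pass 70% of its speed; a pose out of reach is approached as far as the arm can. A call with a gripper value outside its range is refused whole. The fingers move at their own pace and stop on an object; "force" is the grip in N (left out, the last holds). Time passes only in rows, so rows that do not move let the fingers close. It gives the time, the measured TCP pose, the force and the opening at its end, in the units of the state.
- manip.get_obs(): the state, without advancing time (a new reading comes with each control period).
- viewer.camera(name): name is "scene" or "top" or "wrist"; returns (picture, depth): 420x560x3 uint8, red, green, blue; 420x560 float32, m along the optical axis (not along the pixel's ray), 0 where there is no reading.
- viewer.calibration(name): a dict with "fx", "fy", "cx", "cy" (pixels), "R" (3x3) and "t" (3): a world point X has camera coordinates R X + t; the wrist camera has in their place "T_tool_cam" (4x4, takes a point from camera to tool coordinates, whose origin is the TCP and whose axes are the flange's). Camera axes: x right, y down, z forward; pixel columns grow to the right and rows downward; lengths in m; the calibration is good to about 2 mm. A picture is of the moment at which its call begins: read the wrist's pose just before it. calibration takes no time and is no camera call.
- manip.hand_in(): hands the job in, once; it reports no verdict.
The state is a dict: "clock": time; "joint_pos": joint angles; "joint_velocities": joint speeds; "tau": joint torques, N m; "position": TCP position; "ee_rot": TCP orientation; "ft_force": force on the tool from outside, world axes, zero at the start; "torque": the same for the moment, N m; "grip_width": opening from 0.0 (shut) to 1.0 (fully open).
Only numpy, scipy, OpenCV 4.12 (cv2) and the standard library are available. Lean on these libraries where they do the work, as an engineer would, in place of code of your own. Each camera call takes 0.05 s, during which the arm holds its last target.

### The job

Of the three upright metal posts on the optical bench, one is the right diameter: it passes the upper, wider (go) part of the stepped slot gauge and stops at the narrower (no-go) part below. Try that post in the gauge, lowering it upright into the slot until it rests on the step, then lift it out and leave it standing upright in the shallow black tray. Leave the other two posts standing where they are.

Things in the scene. Friction and masses are not known exactly. Their poses are not given: they have to be found in the camera images.
- post_25: Plain aluminium post, a solid upright cylinder 25 mm in diameter and 90 mm tall, about 0.12 kg. Origin at the centre of its underside, z up along its axis.
- post_38: Plain aluminium post, a solid upright cylinder 38 mm in diameter and 90 mm tall, about 0.28 kg. Origin at the centre of its underside, z up along its axis. Grip it in its upper half, so that the fingers stay above the gauge.
- post_56: Plain aluminium post, a solid upright cylinder 56 mm in diameter and 90 mm tall, about 0.55 kg. Origin at the centre of its underside, z up along its axis.
- gauge: Stepped slot gauge, dark steel, fixed: 100 mm long (x), 92 mm wide (y), 48 mm high. A slot runs its whole length along x, open above and at both ends: mouth 64 mm wide, narrowing at 45 degrees over 8 mm to the go part, 48 mm wide, from 40 down to 22 mm above the bench; there flat steps narrow it to the no-go part, 30 mm wide, floor 6 mm above the bench. Origin: centre of underside.
- gauge_step (a point): Point on the centre line of the gauge's slot, midway along it, at the height of the step (22 mm above the bench); axes as the gauge's. A post that passes go and stops at no-go stands with its underside at this height.
- tray: Shallow open black plastic tray fixed to the bench, 120 by 120 mm outside and 18 mm high, walls and floor 5 mm thick. Origin at the centre of its underside, on the bench.
- tray_in (a point): Centre of the tray's inner floor, 5 mm above the bench; axes along the tray's sides, z up.
There are look-alikes about, which are no part of the job. Leave any purple or turquoise look-alike of the post_38 alone.

How it is judged:
By the outcome, as a careful person would: the job done as asked, in the order asked, and still so for the second after the job is handed in, with the robot touching nothing.
It also fails if it takes over 45 s, if anything falls off the work surface, if the arm or the gripper's body presses on something with over 40 N, if the wrist force passes 120 N, or if a joint passes its speed limit or range.

## Working session

There is one attempt and no reset: what is moved stays moved. The work goes in short steps, Python scripts to look and compute and a tool call to move; the robot and the scene stay as the last step left them, time stands still between calls to the robot, and variables do not carry over. Pictures are saved under pics/ and viewed, and the job is handed in when it is done.

Besides the shell and the picture viewer there is one more tool, called after "Emit:" as a command line: name --pt "numbers of a row" for each row, then --argument value for the rest. move_arm: Moves the arm, as the interface text tells. Its arguments: {"type":"object","properties":{"deltas":{"type":"array"},"force":{"type":"number"}},"required":["deltas"]}

```bash
mkdir -p pics; python3 - <<'E'
from workcell import manip, viewer
import cv2, numpy as np
o=manip.get_obs();print(o)
for n in("scene","top"):
    p,d=viewer.camera(n);cv2.imwrite(f"pics/{n}0.png",p[:,:,::-1]);np.savez(f"{n}0.npz",p=p,d=d)
    print(n,viewer.calibration(n))
print(viewer.calibration("wrist"))
E
```

```text
{'clock': 0.0, 'joint_pos': array([-1.14060834,  0.33285522, -0.06468525,  1.46095121,  0.02157245,
        1.34992397, -0.08847471]), 'joint_velocities': array([ 5.92432677e-04, -5.69116599e-04,  3.00526480e-04,  5.05707567e-05,
        1.23312635e-03,  1.78301954e-05, -1.30943007e-04]), 'tau': array([ 1.45125123e-04, -6.25450373e+01,  4.93260822e-02, -3.91612172e+01,
        1.61225873e-02,  1.00361207e-02, -8.28067709e-05]), 'position': array([0.2732569 , 0.56166713, 0.23052158]), 'ee_rot': array([ 2.24452036e-01,  9.74484870e-01, -7.08270373e-04, -1.39089609e-04]), 'ft_force': array([-0.6444906 ,  0.35570826, -0.1565634 ]), 'torque': array([ 0.03832775, -0.03037974, -0.02859447]), 'grip_width': 1.0017342656417119}
scene {'fx': 452.52823700461, 'fy': 452.52823700461, 'cx': 278.01677042145366, 'cy': 214.76368990966753, 'R': array([[-0.749844  ,  0.66154539,  0.00957434],
       [ 0.4942489 ,  0.56972081, -0.65660964],
       [-0.43983178, -0.48762269, -0.75416982]]), 't': array([ 0.43096981, -0.24931956,  1.14751775])}
top {'fx': 504.6939491332658, 'fy': 504.6939491332658, 'cx': 277.7244072921583, 'cy': 206.3818635702123, 'R': array([[ 0.06157559, -0.99810148, -0.00137519],
       [-0.97449018, -0.05982092, -0.21631075],
       [ 0.21581782,  0.01465957, -0.9763236 ]]), 't': array([-0.03149663,  0.56994592,  1.07132389])}
{'fx': 347.01253957938684, 'fy': 347.01253957938684, 'cx': 278.8367258957342, 'cy': 212.9296410769352, 'T_tool_cam': array([[ 1.04900148e-03, -9.62448014e-01, -2.71464031e-01,
         6.98560590e-02],
       [ 9.99999316e-01,  8.68920655e-04,  7.83565331e-04,
         4.16398238e-04],
       [-5.18260193e-04, -2.71464667e-01,  9.62448267e-01,
        -1.43067931e-01],
       [ 0.00000000e+00,  0.00000000e+00,  0.00000000e+00,
         1.00000000e+00]])}
```

View pics/scene0.png

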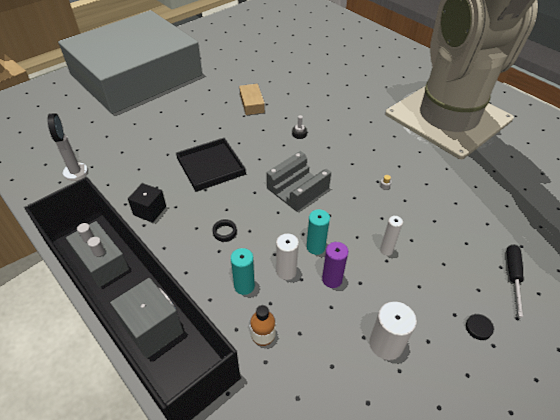

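View pics/top0.png

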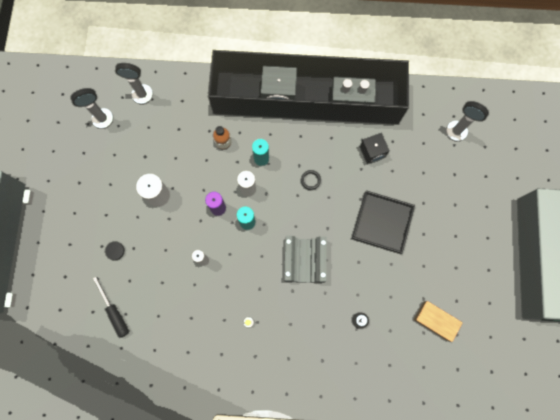

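```bash
cat > h.py <<'E'
import numpy as np,cv2
from workcell import manip,viewer
def ray(cal,uv,z):
    R=np.array(cal["R"]);t=np.array(cal["t"])
    c=-R.T@t; d=R.T@np.array([(uv[0]-cal["cx"])/cal["fx"],(uv[1]-cal["cy"])/cal["fy"],1])
    return c+d*(z-c[2])/d[2]
def cloud(cal,d):
    v,u=np.mgrid[:d.shape[0],:d.shape[1]]
    P=np.stack([(u-cal["cx"])/cal["fx"]*d,(v-cal["cy"])/cal["fy"]*d,d],-1)
    return (P-np.array(cal["t"]))@np.array(cal["R"])
E
python3 - <<'E'
from h import *
for n in("top","scene"):
    f=np.load(n+"0.npz");p,d=f["p"],f["d"];cal=viewer.calibration(n)
    X=cloud(cal,d)
    tops=((abs(X[...,2]-.09)<.006)&(d>0)).astype(np.uint8)
    k,l,s,c=cv2.connectedComponentsWithStats(tops)
    for i in range(1,k):
        if s[i,4]<40: continue
        m=l==i; con=max(cv2.findContours(m.astype(np.uint8),0,1)[0],key=len)
        print(n,c[i].round(1),s[i,4],"mean",X[m].mean(0).round(4),"ray",ray(cal,c[i],.09).round(4),"diam",(X[m].max(0)-X[m].min(0)).round(3),p[m].mean(0).round())
    g=((abs(X[...,2]-.048)<.005)&(d>0)).astype(np.uint8)
    k,l,s,c=cv2.connectedComponentsWithStats(g)
    for i in range(1,k):
        if s[i,4]<60: continue
        q=X[l==i][:,:2].astype(np.float32); print(n,"g48",c[i].round(1),s[i,4],cv2.minAreaRect(q))
    g=((abs(X[...,2]-.017)<.006)&(d>0)).astype(np.uint8)
    k,l,s,c=cv2.connectedComponentsWithStats(g)
    for i in range(1,k):
        if s[i,4]<60: continue
        q=X[l==i][:,:2].astype(np.float32); print(n,"t18",c[i].round(1),s[i,4],cv2.minAreaRect(q))
f=np.load("top0.npz");cv2.imwrite("pics/crop.png",cv2.resize(f["p"][130:290,180:420,::-1],None,fx=3.3,fy=3.3,interpolation=2))
E
```

```text
top [319.8  61. ] 600 mean [ 0.9182 -0.0732  0.0906] ray [ 0.9184 -0.0737  0.09  ] diam [0.111 0.455 0.012] [52. 52. 44.]
top [304.2 103.4] 475 mean [ 0.8099 -0.0423  0.0903] ray [ 0.81   -0.0425  0.09  ] diam [0.009 0.458 0.012] [41. 41. 38.]
top [259.5 146.5] 208 mean [0.7005 0.0527 0.0884] ray [0.7    0.0526 0.09  ] diam [0.038 0.035 0.01 ] [ 95. 231. 219.]
top [245.4 179.1] 216 mean [0.6225 0.0785 0.0887] ray [0.6222 0.0784 0.09  ] diam [0.038 0.036 0.009] [243. 245. 244.]
top [148.7 185.9] 481 mean [0.5939 0.2911 0.0885] ray [0.5935 0.2907 0.09  ] diam [0.056 0.055 0.01 ] [246. 248. 248.]
top [  5.  204.5] 176 mean [0.5324 0.6005 0.0899] ray [0.5322 0.6005 0.09  ] diam [0.137 0.007 0.012] [66. 70. 65.]
top [538.2 256.5] 430 mean [ 0.4904 -0.5601  0.0907] ray [ 0.4891 -0.5604  0.09  ] diam [0.278 0.01  0.012] [80. 83. 78.]
top [213.  199.7] 221 mean [0.5714 0.1463 0.0883] ray [0.571 0.146 0.09 ] diam [0.037 0.036 0.009] [192. 115. 216.]
top [244.7 214.6] 224 mean [0.5423 0.0742 0.0884] ray [0.542 0.074 0.09 ] diam [0.036 0.037 0.009] [104. 237. 227.]
top [197.5 255.8] 104 mean [0
[... 9605 characters left out ...]
, 52.42428207397461)
scene t18 [480.7 325.1] 334 ((0.4572945535182953, 0.3762885630130768), (0.04157213121652603, 0.04226303845643997), 17.900623321533203)
scene t18 [163.4 342.7] 174 ((0.8719788789749146, 0.05913260951638222), (0.017066579312086105, 0.07120969891548157), 77.07130432128906)
scene t18 [263.4 339.6] 71 ((0.7465015053749084, 0.15788236260414124), (0.015634702518582344, 0.038952142000198364), 49.96141052246094)
scene t18 [383.6 350.2] 125 ((0.6114665865898132, 0.29658809304237366), (0.02314460463821888, 0.05400175601243973), 16.717472076416016)
scene t18 [212.8 396.6] 196 ((0.861343502998352, 0.1798127442598343), (0.10110293328762054, 0.0026038361247628927), 0.28104910254478455)
```

View pics/crop.png

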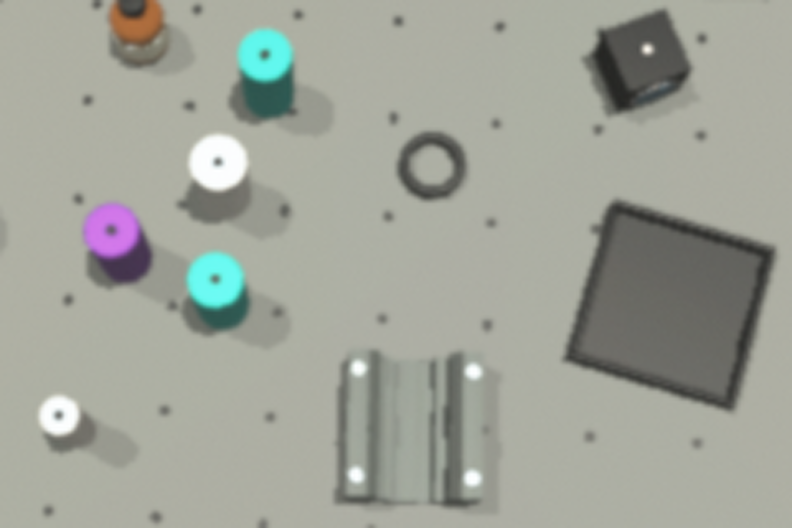

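Candidates in the top view: three posts, silver-white at (245,180) → 38 mm diameter (the one I want), (199,257) → 25 mm and (149,188) → 56 mm. The look-alikes are turquoise at (260,148) and (245,216), and purple at (213,201). The close crop confirms the plain white post at (245,180). The gauge is at about (0.4605,-0.0635), with its slot along x, and the tray at (0.561,-0.243). The current jaw direction (64°) happens to pass between the neighbouring posts, so I'll keep it.

Emit:
move_arm --pt "-0.035 -0.0185 0.001 0 0 0 1" --pt "-0.035 -0.0185 0.001 0 0 0 1" --pt "-0.035 -0.0185 0.001 0 0 0 1" --pt "-0.035 -0.0185 0.001 0 0 0 1" --pt "-0.035 -0.0185 0.001 0 0 0 1" --pt "-0.035 -0.0185 0.001 0 0 0 1" --pt "-0.035 -0.0185 0.001 0 0 0 1" --pt "-0.035 -0.0185 0.001 0 0 0 1" --pt "-0.035 -0.0185 0.001 0 0 0 1" --pt "-0.035 -0.0185 0.001 0 0 0 1"

```text
clock: 1.35
position: [0.5077, 0.2413, 0.221]
ee_rot: [0.224, 0.974, -0.0, -0.0]
ft_force: [-0.2, 0.2, -0.6]
grip_width: 0.998
```

Emit:
move_arm --pt "-0.035 -0.0185 0.001 0 0 0 1" --pt "-0.035 -0.0185 0.001 0 0 0 1" --pt "-0.035 -0.0185 0.001 0 0 0 1" --pt "-0.035 -0.0185 0.001 0 0 0 1" --pt "-0.036 -0.0185 0.001 0 0 0 1" --pt "0 0 0 0 0 0 1" --pt "0 0 0 0 0 0 1"

```text
clock: 2.22
position: [0.6246, 0.083, 0.2158]
ee_rot: [0.224, 0.975, 0.0, -0.001]
ft_force: [-0.1, 0.9, -0.3]
grip_width: 1.003
```

```bash
cat >> h.py <<'E'
from scipy.spatial.transform import Rotation as Ro
def wrist():
    o=manip.get_obs();p,d=viewer.camera("wrist");c=dict(viewer.calibration("wrist"))
    T=np.eye(4);T[:3,:3]=Ro.from_quat(o["ee_rot"]).as_matrix();T[:3,3]=o["position"]
    W=np.linalg.inv(T@np.array(c["T_tool_cam"]));c["R"]=W[:3,:3];c["t"]=W[:3,3]
    return o,p,d,c
def dtool(o,dx):return Ro.from_quat(o["ee_rot"]).inv().apply(dx)
def tops(p,d,c,z,tol=.006,amin=150):
    X=cloud(c,d);g=((abs(X[...,2]-z)<tol)&(d>0)).astype(np.uint8)
    k,l,s,ce=cv2.connectedComponentsWithStats(g)
    for i in range(1,k):
        if s[i,4]>amin:
            m=l==i;q=X[m];r=cv2.minAreaRect(q[:,:2].astype(np.float32))
            print(ce[i].round(),s[i,4],"rect",np.round(r[0],4),np.round(r[1],3),round(r[2],1),"ray",ray(c,ce[i],z).round(4),"zmed",np.median(q[:,2]).round(4),p[m].mean(0).round())
E
python3 - <<'E'
from h import *
o,p,d,c=wrist();cv2.imwrite("pics/w1.png",p[:,:,::-1]);print(o["position"]);tops(p,d,c,.09)
E
```

```text
[0.62460204 0.08296018 0.21580647]
[522.  43.] 5370 rect [0.5933 0.2902] [0.053 0.055] 76.9 ray [0.5926 0.2904 0.09  ] zmed 0.0903 [237. 237. 237.]
[324. 107.] 2088 rect [0.5716 0.147 ] [0.037 0.037] 18.4 ray [0.5712 0.1467 0.09  ] zmed 0.0903 [127.  76. 152.]
[220. 114.] 2062 rect [0.542  0.0749] [0.037 0.037] 64.7 ray [0.542  0.0754 0.09  ] zmed 0.0903 [140. 227. 225.]
[273. 205.] 1701 rect [0.6225 0.0794] [0.037 0.037] 65.1 ray [0.6219 0.0798 0.09  ] zmed 0.0904 [220. 217. 215.]
[285. 295.] 1419 rect [0.7002 0.0533] [0.038 0.037] 62.1 ray [0.6987 0.0539 0.09  ] zmed 0.0903 [116. 224. 221.]
[371. 375.] 304 rect [0.8087 0.0902] [0.041 0.003] 89.8 ray [0.808  0.0898 0.09  ] zmed 0.089 [28. 29. 29.]
```

View pics/w1.png

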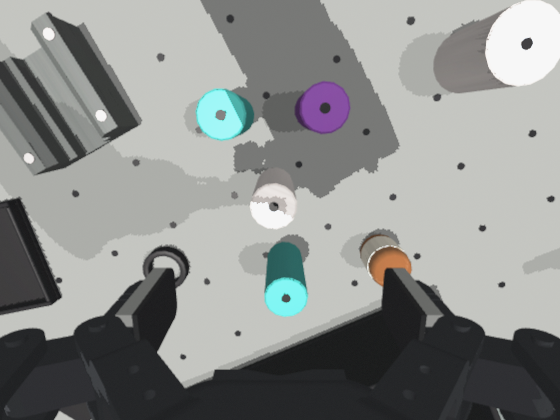

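The post's top centre is at (273,205) in the wrist view, clear of its neighbours for this jaw line. Next I lower and grip.

Emit:
move_arm --pt "0 -0.004 0.02 0 0 0 1" --pt "0 0 0.024 0 0 0 1" --pt "0 0 0.024 0 0 0 1" --pt "0 0 0.024 0 0 0 1" --pt "0 0 0.024 0 0 0 1" --pt "0 0 0.02 0 0 0 1" --pt "0 0 0.018 0 0 0 1" --pt "0 0 0.01 0 0 0 1" --pt "0 0 0 0 0 0 1" --pt "0 0 0 0 0 0 1" --force 50

```text
clock: 3.52
position: [0.6238, 0.0788, 0.0531]
ee_rot: [0.225, 0.974, 0.0, 0.001]
ft_force: [0.6, -0.5, 1.3]
grip_width: 0.998
```

Emit:
move_arm --pt "0 0 0 0 0 0 0.2" --pt "0 0 0 0 0 0 0" --pt "0 0 0 0 0 0 -0.3" --pt "0 0 0 0 0 0 -1" --pt "0 0 0 0 0 0 -1" --pt "0 0 0 0 0 0 -1" --pt "0 0 0 0 0 0 -1" --pt "0 0 0 0 0 0 -1" --force 50

```text
clock: 4.53
position: [0.6236, 0.0788, 0.0527]
ee_rot: [0.225, 0.974, 0.0, 0.0]
ft_force: [-1.2, -0.5, 5.5]
grip_width: 0.432
```

Emit:
move_arm --pt "0 0 -0.01 0 0 0 -1" --pt "0 0 -0.02 0 0 0 -1" --pt "0 0 -0.025 0 0 0 -1" --pt "0 0 -0.025 0 0 0 -1" --pt "0 0 -0.025 0 0 0 -1" --pt "0 0 -0.025 0 0 0 -1" --pt "0 0 0 0 0 0 -1"

```text
clock: 5.4
position: [0.6245, 0.0789, 0.1852]
ee_rot: [0.225, 0.974, 0.001, 0.002]
ft_force: [1.1, 1.3, -3.4]
grip_width: 0.43
```

Emit:
move_arm --pt "0.005 -0.01 0 0 0 0 -1" --pt "0.01 -0.025 0 0 0 0 -1" --pt "0.012 -0.03 0 0 0 0 -1" --pt "0.012 -0.03 0 0 0 0 -1" --pt "0.012 -0.03 0 0 0 0 -1" --pt "0.012 -0.03 0 0 0 0 -1" --pt "0.012 -0.025 0 0 0 0 -1" --pt "0.0095 -0.019 0 0 0 0 -1" --pt "0 0 0 0 0 0 -1" --pt "0 0 0 0 0 0 -1"

```text
clock: 6.65
position: [0.4604, -0.0627, 0.1822]
ee_rot: [0.224, 0.975, 0.0, 0.0]
ft_force: [0.1, 0.1, -1.9]
grip_width: 0.425
```

```bash
python3 - <<'E'
from h import *
o,p,d,c=wrist();cv2.imwrite("pics/w2.png",p[:,:,::-1]);print(o["position"],o["ee_rot"],o["ft_force"],o["grip_width"]);tops(p,d,c,.048)
tops(p,d,c,o["position"][2]+.038,tol=.008)
p,d=viewer.camera("top");cv2.imwrite("pics/top2.png",p[:,:,::-1])
p,d=viewer.camera("scene");cv2.imwrite("pics/scene2.png",p[:,:,::-1])
E
```

```text
[ 0.46035558 -0.06268886  0.18215594] [2.24184569e-01 9.74546690e-01 1.68744492e-04 1.27062029e-05] [ 0.08373757  0.07311214 -1.8880666 ] 0.42517128308117175
[540.  55.] 405 rect [0.4451 0.1625] [0.013 0.025] 84.5 ray [0.4434 0.1602 0.048 ] zmed 0.0481 [139. 135. 132.]
[314. 180.] 3030 rect [ 0.459  -0.0285] [0.1   0.021] 2.0 ray [ 0.4557 -0.0279  0.048 ] zmed 0.0482 [116. 118. 116.]
[ 53. 132.] 242 rect [ 0.3328 -0.1956] [0.01 0.01] 47.5 ray [ 0.3326 -0.1956  0.048 ] zmed 0.0518 [186. 184. 184.]
[227. 202.] 1917 rect [ 0.4468 -0.0995] [0.071 0.022] 1.9 ray [ 0.441  -0.1002  0.048 ] zmed 0.0481 [163. 166. 163.]
[546. 209.] 439 rect [0.5641 0.1363] [0.014 0.035] 54.9 ray [0.5615 0.1345 0.048 ] zmed 0.0479 [78. 48. 93.]
[455. 210.] 346 rect [0.5338 0.0676] [0.017 0.037] 42.5 ray [0.5297 0.0665 0.048 ] zmed 0.0484 [ 50. 104. 101.]
[278. 313.] 10711 rect [ 0.4586 -0.0637] [0.064 0.039] 53.2 ray [ 0.4565 -0.0604  0.2202] zmed 0.2199 [166. 161. 158.]
```

View pics/w2.png

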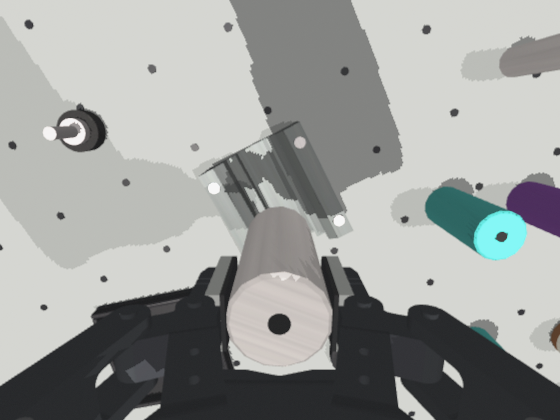

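View pics/scene2.png

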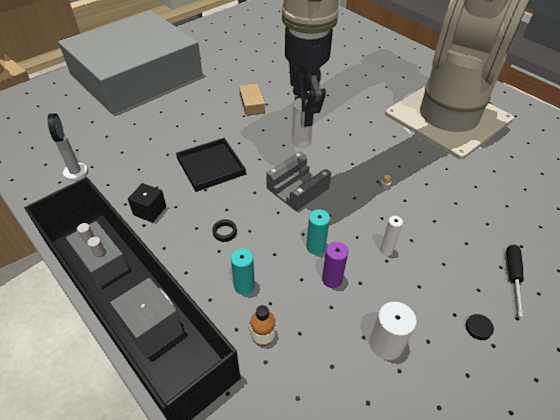

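The post is held straight and centred in the jaws (hole at pixel (279,324)). The slot edges put the slot centre line at y ≈ -0.0638, so I correct 1.5 mm and lower.

Emit:
move_arm --pt "-0.0005 -0.0015 0.01 0 0 0 -1" --pt "0 0 0.016 0 0 0 -1" --pt "0 0 0.016 0 0 0 -1" --pt "0 0 0.016 0 0 0 -1" --pt "0 0 0.012 0 0 0 -1" --pt "0 0 0.008 0 0 0 -1" --pt "0 0 0.005 0 0 0 -1" --pt "0 0 0.005 0 0 0 -1" --pt "0 0 0 0 0 0 -1"

```text
clock: 7.92
position: [0.46, -0.0647, 0.0942]
ee_rot: [0.224, 0.974, 0.0, -0.0]
ft_force: [-0.3, 0.3, -2.0]
grip_width: 0.434
```

Emit:
move_arm --pt "0 0 0.004 0 0 0 -1" --pt "0 0 0.004 0 0 0 -1" --pt "0 0 0.004 0 0 0 -1" --pt "0 0 0.003 0 0 0 -1" --pt "0 0 0 0 0 0 -1"

```text
clock: 8.55
position: [0.4598, -0.0647, 0.079]
ee_rot: [0.224, 0.974, -0.0, -0.0]
ft_force: [0.4, 0.1, -2.9]
grip_width: 0.429
```

Emit:
move_arm --pt "0 0 0.002 0 0 0 -1" --pt "0 0 0.0015 0 0 0 -1" --pt "0 0 0.001 0 0 0 -1" --pt "0 0 0 0 0 0 -1"

```text
clock: 9.05
position: [0.46, -0.0648, 0.0748]
ee_rot: [0.224, 0.974, 0.0, -0.0]
ft_force: [-0.2, -0.4, -2.4]
grip_width: 0.431
```

Emit:
move_arm --pt "0 0 0.001 0 0 0 -1" --pt "0 0 0 0 0 0 -1"

```text
clock: 9.3
position: [0.4603, -0.0649, 0.0745]
ee_rot: [0.225, 0.974, 0.0, 0.0]
ft_force: [-3.9, 0.0, 7.3]
grip_width: 0.43
```

Contact came at the step height (underside ≈ 22 mm, +7 N). I'll let go briefly so the post really rests, and look.

Emit:
move_arm --pt "0 0 0 0 0 0 0.1" --pt "0 0 0 0 0 0 0.2" --pt "0 0 0 0 0 0 0.2" --pt "0 0 0 0 0 0 0.2" --pt "0 0 0 0 0 0 0.2"

```text
clock: 9.93
position: [0.46, -0.0647, 0.0738]
ee_rot: [0.224, 0.974, 0.0, 0.0]
ft_force: [-0.3, 1.0, -0.4]
grip_width: 0.6
```

```bash
python3 - <<'E'
from h import *
o,p,d,c=wrist();cv2.imwrite("pics/w3.png",p[:,:,::-1]);print(o["position"],o["ft_force"],o["grip_width"])
tops(p,d,c,.112,tol=.008)
p,d=viewer.camera("scene");cv2.imwrite("pics/scene3.png",cv2.resize(p[60:240,200:440,::-1],None,fx=3,fy=3))
E
```

```text
[ 0.46003583 -0.06473711  0.07379888] [-0.32603696  1.04218068 -0.43497072] 0.6001179855016269
[278. 317.] 8754 rect [ 0.4597 -0.0639] [0.038 0.038] 53.9 ray [ 0.4574 -0.063   0.112 ] zmed 0.1124 [203. 199. 195.]
[196. 307.] 1204 rect [ 0.4441 -0.0923] [0.014 0.024] 63.9 ray [ 0.4415 -0.0864  0.112 ] zmed 0.1124 [70. 71. 71.]
[361. 307.] 1209 rect [ 0.4723 -0.0344] [0.014 0.024] 64.1 ray [ 0.466 -0.036  0.112] zmed 0.1125 [69. 70. 70.]
```

View pics/scene3.png

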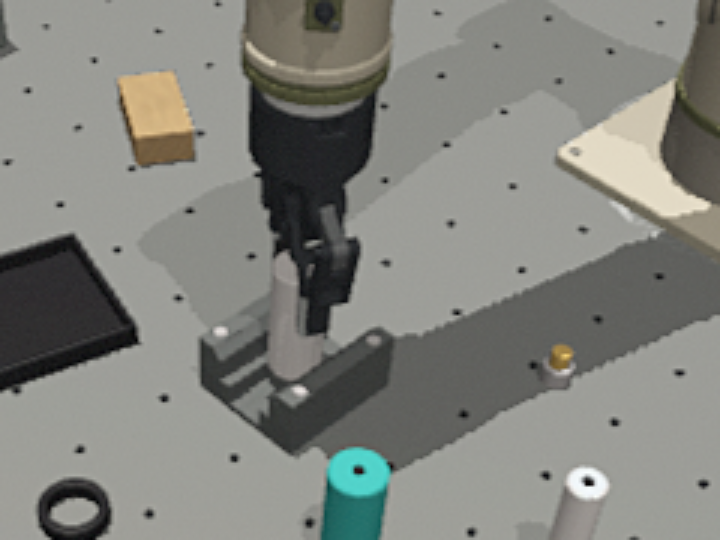

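View pics/w3.png

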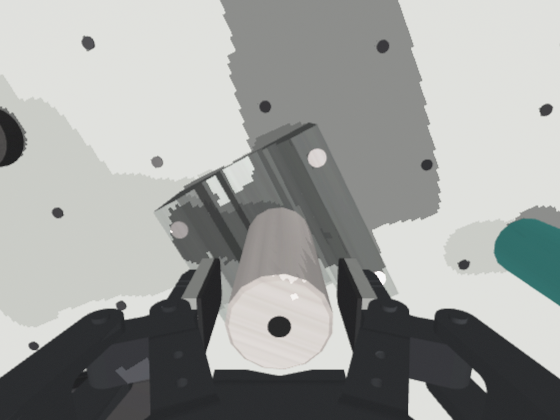

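With the fingers open, the post stands free in the slot with its top at 0.1124 m, so its underside is at 22 mm on the step, centred at pixel (279,327). Next I regrip, lift out and carry it to the tray.

Emit:
move_arm --pt "0 0 0 0 0 0 0" --pt "0 0 0 0 0 0 -0.3" --pt "0 0 0 0 0 0 -1" --pt "0 0 0 0 0 0 -1" --pt "0 0 0 0 0 0 -1" --pt "0 0 0 0 0 0 -1" --force 50

```text
clock: 10.78
position: [0.4601, -0.0647, 0.0739]
ee_rot: [0.224, 0.974, 0.0, 0.0]
ft_force: [-0.8, -0.2, 4.8]
grip_width: 0.434
```

Emit:
move_arm --pt "0 0 -0.005 0 0 0 -1" --pt "0 0 -0.01 0 0 0 -1" --pt "0 0 -0.02 0 0 0 -1" --pt "0 0 -0.025 0 0 0 -1" --pt "0 0 -0.025 0 0 0 -1" --pt "0 0 -0.02 0 0 0 -1" --pt "0 0 -0.01 0 0 0 -1" --pt "0 0 0 0 0 0 -1"

```text
clock: 11.78
position: [0.4602, -0.0647, 0.1892]
ee_rot: [0.224, 0.974, 0.0, 0.0]
ft_force: [-0.6, -0.5, -3.3]
grip_width: 0.434
```

Emit:
move_arm --pt "-0.009 -0.006 0 0 0 0 -1" --pt "-0.02 -0.014 0 0 0 0 -1" --pt "-0.025 -0.017 0 0 0 0 -1" --pt "-0.025 -0.017 0 0 0 0 -1" --pt "-0.025 -0.017 0 0 0 0 -1" --pt "-0.025 -0.017 0 0 0 0 -1" --pt "-0.022 -0.015 0 0 0 0 -1" --pt "-0.018 -0.013 0 0 0 0 -1" --pt "0 0 0 0 0 0 -1" --pt "0 0 0 0 0 0 -1"

```text
clock: 13.02
position: [0.5608, -0.2428, 0.1879]
ee_rot: [0.224, 0.974, -0.0, -0.001]
ft_force: [-0.6, 0.1, -2.3]
grip_width: 0.428
```

```bash
python3 - <<'E'
from h import *
o,p,d,c=wrist();cv2.imwrite("pics/w4.png",p[:,:,::-1]);print(o["position"],o["ft_force"],o["grip_width"])
tops(p,d,c,.0175,tol=.004); tops(p,d,c,o["position"][2]+.038,tol=.008)
E
```

```text
[ 0.56082064 -0.24282457  0.1878803 ] [-0.60940757  0.10154253 -2.28973149] 0.42828162336086684
[69. 35.] 406 rect [ 0.3675 -0.3569] [0.036 0.081] 4.0 ray [ 0.366  -0.3388  0.0175] zmed 0.0177 [96. 81. 62.]
[381.  37.] 281 rect [ 0.4793 -0.1093] [0.064 0.002] 2.2 ray [ 0.4787 -0.1092  0.0175] zmed 0.0177 [55. 57. 57.]
[458.  18.] 216 rect [ 0.4935 -0.0474] [0.031 0.003] 1.7 ray [ 0.4936 -0.0477  0.0175] zmed 0.0174 [67. 69. 68.]
[279. 174.] 2380 rect [ 0.5605 -0.2429] [0.12 0.12] 76.2 ray [ 0.5449 -0.2341  0.0175] zmed 0.018 [70. 70. 71.]
[487. 200.] 807 rect [ 0.6519 -0.069 ] [0.046 0.046] 53.3 ray [ 0.6504 -0.0706  0.0175] zmed 0.0145 [77. 77. 78.]
[ 16. 342.] 396 rect [ 0.5829 -0.5589] [0.004 0.06 ] 89.4 ray [ 0.5834 -0.5589  0.0175] zmed 0.0172 [85. 88. 87.]
[529. 334.] 406 rect [ 0.8088 -0.0729] [0.004 0.067] 0.4 ray [ 0.8086 -0.0735  0.0175] zmed 0.0174 [32. 33. 33.]
[278. 315.] 10810 rect [ 0.561  -0.2405] [0.064 0.038] 73.9 ray [ 0.5575 -0.2408  0.2259] zmed 0.2262 [172. 167. 164.]
```

View pics/w4.png

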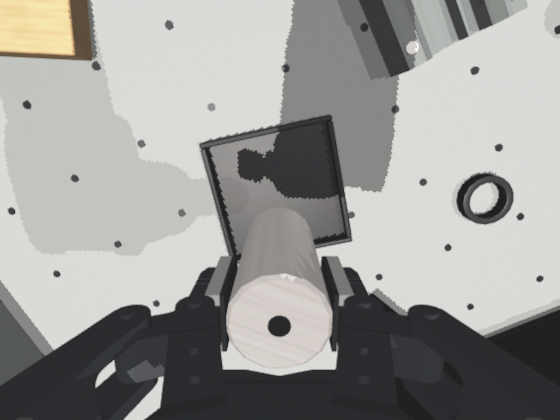

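The tray centre measures (0.5605,-0.2429), directly below the post. Now I lower it.

Emit:
move_arm --pt "0 0 0.01 0 0 0 -1" --pt "0 0 0.02 0 0 0 -1" --pt "0 0 0.022 0 0 0 -1" --pt "0 0 0.022 0 0 0 -1" --pt "0 0 0.02 0 0 0 -1" --pt "0 0 0.015 0 0 0 -1" --pt "0 0 0.009 0 0 0 -1" --pt "0 0 0.006 0 0 0 -1" --pt "0 0 0.003 0 0 0 -1" --pt "0 0 0 0 0 0 -1"

```text
clock: 14.32
position: [0.5614, -0.2431, 0.062]
ee_rot: [0.224, 0.974, 0.0, 0.0]
ft_force: [0.5, 0.5, -2.5]
grip_width: 0.431
```

Emit:
move_arm --pt "0 0 0.0015 0 0 0 -1" --pt "0 0 0.001 0 0 0 -1" --pt "0 0 0 0 0 0 -1"

```text
clock: 14.7
position: [0.5612, -0.243, 0.0593]
ee_rot: [0.224, 0.974, 0.0, -0.0]
ft_force: [0.3, -0.9, -2.1]
grip_width: 0.433
```

Emit:
move_arm --pt "0 0 0.001 0 0 0 -1" --pt "0 0 0.001 0 0 0 -1" --pt "0 0 0 0 0 0 -1"

```text
clock: 15.08
position: [0.5612, -0.243, 0.0572]
ee_rot: [0.224, 0.974, 0.0, -0.0]
ft_force: [-0.2, -0.8, -2.0]
grip_width: 0.431
```

Emit:
move_arm --pt "0 0 0.001 0 0 0 -1" --pt "0 0 0 0 0 0 -1"

```text
clock: 15.32
position: [0.5614, -0.2431, 0.0571]
ee_rot: [0.224, 0.974, 0.0, 0.0]
ft_force: [-2.3, 2.1, 5.8]
grip_width: 0.431
```

Contact on the tray floor. I release and withdraw straight up.

Emit:
move_arm --pt "0 0 0 0 0 0 0.1" --pt "0 0 0 0 0 0 0.3" --pt "0 0 0 0 0 0 0.6" --pt "0 0 0 0 0 0 1" --pt "0 0 0 0 0 0 1" --pt "0 0 0 0 0 0 1"

```text
clock: 16.08
position: [0.5613, -0.243, 0.0563]
ee_rot: [0.224, 0.974, 0.0, 0.0]
ft_force: [-0.3, -0.4, -0.0]
grip_width: 1.0
```

Emit:
move_arm --pt "0 0 -0.01 0 0 0 1" --pt "0 0 -0.02 0 0 0 1" --pt "0 0 -0.025 0 0 0 1" --pt "0 0 -0.03 0 0 0 1" --pt "0 0 -0.03 0 0 0 1" --pt "0 0 -0.03 0 0 0 1" --pt "0 0 -0.02 0 0 0 1" --pt "0 0 0 0 0 0 1" --pt "0 0 0 0 0 0 1"

```text
clock: 17.2
position: [0.561, -0.2429, 0.2211]
ee_rot: [0.224, 0.974, 0.0, -0.0]
ft_force: [-0.7, -0.4, -0.6]
grip_width: 0.999
```

```bash
python3 - <<'E'
from h import *
o,p,d,c=wrist();print(o["clock"],o["position"],o["ft_force"],o["grip_width"])
tops(p,d,c,.095,tol=.006)
for n in("scene","top"):
    p,d=viewer.camera(n);cv2.imwrite(f"pics/{n}5.png",p[:,:,::-1]);print(n);tops(p,d,viewer.calibration(n),.09,amin=90)
E
```

```text
17.2 [ 0.56098583 -0.242882    0.22112033] [-0.66923668 -0.37923351 -0.64099474] 0.99932499857788
[278. 205.] 1687 rect [ 0.5612 -0.2428] [0.037 0.037] 21.9 ray [ 0.5605 -0.2423  0.095 ] zmed 0.0954 [222. 219. 217.]
scene
[546.  10.] 125 rect [-0.5396 -0.059 ] [0.018 0.082] 3.4 ray [-0.5409 -0.0591  0.09  ] zmed 0.0898 [62. 66. 64.]
[128.  66.] 528 rect [ 0.5767 -0.616 ] [0.169 0.335] 45.8 ray [ 0.5536 -0.5862  0.09  ] zmed 0.0902 [73. 76. 74.]
[455.  98.] 286 rect [0.0398 0.0155] [0.068 0.145] 20.3 ray [0.0528 0.0244 0.09  ] zmed 0.0902 [110. 104.  90.]
[207. 135.] 189 rect [ 0.5625 -0.2416] [0.037 0.036] 49.9 ray [ 0.5637 -0.2404  0.09  ] zmed 0.094 [173. 169. 165.]
[117. 238.] 692 rect [ 0.8187 -0.065 ] [0.105 0.458] 13.5 ray [ 0.838  -0.1163  0.09  ] zmed 0.0901 [20. 20. 21.]
[319. 217.] 296 rect [0.5435 0.0754] [0.036 0.037] 83.8 ray [0.5455 0.0764 0.09  ] zmed 0.0897 [ 76. 190. 182.]
[396. 221.] 137 rect [0.4484 0.1697] [0.023 0.023] 44.5 ray [0.4501 0.1708 0.09  ] zmed 0.0894 [207. 209. 209.]
[ 83. 227.] 91 rect [ 0.8697 -0.1795] [0.019 0.021] 3.4 ray [ 0.87   -0.1754  0.09  ]
[... 1225 characters left out ...]
d 0.0884 [241. 244. 244.]
[  5. 205.] 174 rect [0.5316 0.6005] [0.007 0.131] 89.8 ray [0.5312 0.6001 0.09  ] zmed 0.0892 [61. 64. 60.]
[538. 254.] 416 rect [ 0.5003 -0.5609] [0.008 0.28 ] 90.0 ray [ 0.495  -0.5603  0.09  ] zmed 0.0915 [72. 76. 70.]
[213. 200.] 220 rect [0.5716 0.1463] [0.036 0.036] 2.8 ray [0.5712 0.1457 0.09  ] zmed 0.0883 [180. 107. 206.]
[245. 215.] 227 rect [0.5424 0.0745] [0.037 0.037] 75.5 ray [0.5417 0.0739 0.09  ] zmed 0.0884 [ 95. 228. 215.]
[387. 213.] 111 rect [ 0.566  -0.2347] [0.018 0.037] 65.5 ray [ 0.5649 -0.2356  0.09  ] zmed 0.0932 [188. 185. 176.]
[197. 256.] 105 rect [0.4464 0.169 ] [0.023 0.023] 67.8 ray [0.446  0.1684 0.09  ] zmed 0.0882 [229. 232. 231.]
```

View pics/scene5.png

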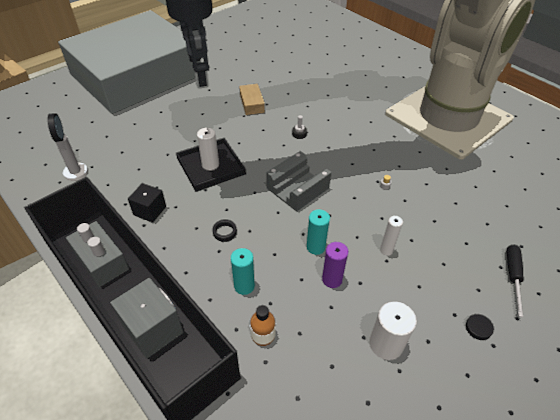

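The post stands upright in the tray at (207,150), with its top at 0.095 m. The other posts haven't moved and the robot is clear, so I hand in.

```bash
python3 -c "
from workcell import manip
print(manip.hand_in())"
```

```text
the job is handed in; nothing more can be done
None
```

The 38 mm post was tried in the gauge and now stands upright in the centre of the black tray. I handed the job in at about 17 s of the 45 s allowed.

- **Gauge:** I lowered the post upright until it touched at about 7 N, then let go briefly. Its top read 0.112 m, so its underside was 22 mm above the bench, on the step. I then gripped it again and lifted it out.
- **Last checks:** In the tray its top reads 0.095 m at (0.561, -0.243), which matches the tray centre, and the gripper is open and clear above it. The 25 mm and 56 mm posts and the purple and turquoise look-alikes read within about 1 mm of where they started.
- **Disagreement:** The scene and top cameras differed by 2–4 mm on positions, so I placed by the wrist camera. No check failed.

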